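# Load a half core into the notching jig

### The job

Swing the jig's retaining bar clear of the half-round pocket, pick up the half-round asphalt specimen and set it down gently (not dropped) into the pocket so that it sits flat on the pocket floor, then swing the bar back across it until it meets its stop. Leave the round specimens and the brush where they are.

Things in the scene. Friction and masses are not known exactly. Their poses are not given: they have to be found in the camera images.
- half_core: The workpiece: half of a round asphalt core lying flat, dark grey with pale stones, about 0.4 kg: a half disc of radius 50 mm, 40 thick, 100 long along its flat side, 50 from flat side to crown. Origin on the underside, midway between flat side and crown. x along the flat side, +y from flat side (y = -25) to crown (y = +25), z up. Can be gripped across these 50 mm at x = 0.
- half_core_center (a point): Centre point of the half core, 20 mm above its origin, axes as the half core's.
- pocket (a point): Centre of the half-round pocket's floor, 12 mm above the bench, in a fixed aluminium jig (x -100 to 100, y -65 to 75 mm, rim 27 above the bench). x along the pocket's flat wall, +y to its crown, z up. Pocket 15 deep with 2.5 bevel, 2 play all round. A seated half core has its origin here, axes parallel (it fits one way round only), and stands 25 above the rim.
- bar_pivot (a point): Pivot axis (upright) of the retaining bar, on a 24 mm post, at x = -75, y = +55 from the pocket point; the point lies at the bar's underside, 56 mm above the bench (4 mm above a seated half core).
- bar_knob (a point): Middle of the upright black knob on the bar's free end, 22 mm in diameter, 40 mm tall (64 to 104 mm above the bench; this point 89 mm), 165 mm from the pivot axis. The steel bar is 24 mm wide and 8 mm thick and lies flat at 56 to 64 mm above the bench.
- bar (a joint): Angle of the retaining bar in rad: 0 against its stop, lying across the middle of the pocket; grows as it swings clockwise seen from above, up to 1.7. The bar is clear of the pocket beyond about 0.85, and 1.2 leaves ample room for a gripper. Stiff enough to stay where it is left.
- round_core_a: Bystander: whole round asphalt core, 100 mm in diameter, 63 mm tall, standing flat; origin at the centre of the underside.
- round_core_b: Bystander: a second one of the same size; origin at the centre of the underside.
- brush: Bystander: hand brush lying on the bench, handle and head along its x axis.
Mind the look-alikes: they are no part of the job. Leave any green, purple or red look-alike of the half_core alone.

How it is judged:
By the outcome, as a careful person would: the job done as asked, in the order asked, and still so for the second after the job is handed in, with the robot touching nothing.
It also fails if it takes over 64 s, if anything falls off the work surface, if the arm or the gripper's body presses on something with over 40 N, if the wrist force passes 120 N, or if a joint passes its speed limit or range.

### The arm

A 6-joint arm with a two-finger parallel gripper is mounted at the origin on the work surface. World frame = base frame: x ahead of the robot, y to its left, z up, the work surface at z = 0. Lengths are in m, angles in degrees, forces in N, time in s.
With the tool pointing down it reaches from about 0.3 to 0.75 m from the base axis. Payload 8.5 kg.
Tool frame: the origin (TCP) lies midway between the tips of the shut fingers; the grasp point (between the pads) lies 19 mm behind it (env.grasp_offset is the distance from the TCP to the grasp point, in m); z points along the fingers, y is the line along which they close (so a half turn about z gives the same grasp; the last joint's range is limited). The gripper opens to 85 mm and grips with 20 to 120 N. Pads are 22 mm wide; open, the fingers measure 114 mm over their backs; the gripper's body (76 mm by 85 mm) begins 54 mm behind the grasp point. The pads swing forward as they close: fully open they stand 13 mm farther back than shut.
Start: joints at [-82.981, 21.807, 74.336, -0, 83.858, -12.336], TCP at [0.182, -0.519, 0.231] pointing down, gripper open.
Joint ranges: [-178.18, 178.18], [-50.72, 133.34], [12.68, 142.11], [-81.47, 261.47], [9.98, 163.14], [-165.26, 165.26]. Speed limits (degrees/s): [136.94, 136.94, 180, 180, 180, 180].

### API

Orientations are given as a 3x3 rotation matrix whose columns are the frame's x, y, z axes.
In Python, from rig import env gives the robot as it stands.
- The arm moves only by the tool servo_tool, never from a script. Its argument "deltas" is text: rows parted by semicolons, each of 7 numbers parted by spaces: the opening, from 0 (shut) to 1 (fully open), then the shift along the tool's x, y, z in mm, then the turn, a rotation vector about the tool's x, y, z in rad. A call has 1 to 8 rows; each row shifts and turns the commanded pose from where the row before left it, along the tool's axes as they then stand; what a row does not reach is not made up. A row lasts 1/12 s, in which the tool goes at most 41.7 mm and 7.16 degrees, less where a joint would pass 70% of its speed; a pose out of reach is approached as far as the arm can. A call is refused whole if a number of a shift passes 41.7 or a number of a turn 0.125, either way. A call with a gripper value outside its range is refused whole. The fingers move at their own pace and stop on an object; "newtons" is the grip in N (left out, the last holds). Time passes only in rows, so rows that do not move let the fingers close. It gives the time, the measured TCP pose, the force, the opening and the grip force at its end, in the units of the state.
- env.observe(): the state, without advancing time (a new reading comes with each control period).
- env.get_image(name): name is "scene" or "side" or "wrist"; returns a dict with "img" (480x640x3 uint8, red, green, blue), "depth" (480x640 float32, m along the optical axis (not along the pixel's ray), 0 where there is no reading), "camera_matrix" (3x3 intrinsics, pixels), "world_to_cam" (4x4, takes a point from world to camera coordinates). Camera axes: x right, y down, z forward; pixel columns grow to the right and rows downward; lengths in m; the calibration is good to about 2 mm. The wrist camera is an equidistant fisheye: a pixel r from the principal point sees the ray r / f radians off the axis. A picture is of the moment at which its call begins.
- env.close_job(): hands the job in; it is judged then, once.
Trained networks look in a picture, given as the dict that the camera call returned (one of the last four; its "shot" number tells which), for a name from the list of things; names that differ only in an ending like _2 or _b are one class to them, and where a whole thing is asked for, a point or a joint stands for the part that bears it (a point fixed in the world has none). Each returns a list of dicts, best first, with "conf" (0 to 1); they miss things now and then, are a little off and sometimes report something else, mostly with a low value. They report only what shows in the picture. A call takes as long as a camera call. They do not tell look-alikes from the thing itself.
- env.spot_in(name, picture): "bbox" ([centre column, centre row, width, height] in pixels, round what is visible of it).
- env.spot_point(name, picture): "uv" ([column, row] in pixels: a listed point, or the origin of a listed thing).
The state is a dict: "time_s": time; "q": joint angles; "qvel": joint speeds; "joint_efforts": joint torques, N m; "position": TCP position; "tool_rot": TCP orientation; "ft_force": force on the tool from outside, world axes, zero at the start; "wrist_torque": the same for the moment, N m; "grip_width": finger opening in m; "gripper_force": force on a finger pad.
Only numpy, scipy, OpenCV 4.12 (cv2) and the standard library are available. Lean on these libraries where they do the work, as an engineer would, in place of code of your own. Each camera call takes 0.05 s, during which the arm holds its last target. There are 200 camera calls.

## Working session

There is one attempt and no reset: what is moved stays moved. The work goes in short steps, Python scripts to look and compute and a tool call to move; the robot and the scene stay as the last step left them, time stands still between calls to the robot, and variables do not carry over. Pictures are saved under pics/ and viewed, at most 10 in all, crops included, and the job is handed in when it is done.

Besides the shell and the picture viewer there is one more tool, called after "Call:" as name(argument=value, ...), one argument or row to a line, values as JSON. servo_tool: Moves the arm, as the interface text tells. Its arguments: {"type":"object","properties":{"deltas":{"type":"string"},"newtons":{"type":"number"}},"required":["deltas"]}

```bash
ls; mkdir -p pics
cat > h.py <<'E'
import numpy as np, cv2
from rig import env
def cam(n,save=None):
    p=env.get_image(n)
    if save: cv2.imwrite('pics/'+save,p['img'][:,:,::-1])
    return p
def ray(p,uv):
    K=p['camera_matrix'];T=p['world_to_cam'];R=T[:3,:3];c=-R.T@T[:3,3]
    d=np.array([(uv[0]-K[0,2])/K[0,0],(uv[1]-K[1,2])/K[1,1],1.]);return c,R.T@d
def atz(p,uv,z):
    c,d=ray(p,uv);return c+d*(z-c[2])/d[2]
def cloud(p):
    v,u=np.mgrid[:480,:640];K=p['camera_matrix'];T=p['world_to_cam'];z=p['depth']
    P=np.stack([(u-K[0,2])/K[0,0]*z,(v-K[1,2])/K[1,1]*z,z],-1)
    W=(P-T[:3,3])@T[:3,:3];W[z==0]=np.nan;return W
E
python3 - <<'E'
from h import *
for n in ('scene','side'):
    p=cam(n,n+'0.png')
    print(n,(-p['world_to_cam'][:3,:3].T@p['world_to_cam'][:3,3]).round(3))
    np.savez('/tmp/'+n,**{k:p[k] for k in('img','depth','camera_matrix','world_to_cam')})
    for t,z in (('half_core',0),('half_core_center',.02),('pocket',.012),('bar_pivot',.056),('bar_knob',.089),('round_core_a',0),('brush',0)):
        print(t,[(np.round(d['uv']),round(d['conf'],2),atz(p,d['uv'],z).round(3)) for d in env.spot_point(t,p)[:4]])
print(env.observe())
E
```

```text
pics
scene [0.92  0.627 0.758]
half_core [(array([246., 226.]), 0.84, array([ 0.605, -0.402,  0.   ])), (array([383., 235.]), 0.67, array([ 0.285, -0.202,  0.   ])), (array([282., 200.]), 0.62, array([ 0.46 , -0.479,  0.   ])), (array([241., 340.]), 0.59, array([ 0.756, -0.022,  0.   ]))]
half_core_center [(array([240., 219.]), 0.91, array([ 0.614, -0.413,  0.02 ])), (array([347., 209.]), 0.9, array([ 0.327, -0.329,  0.02 ])), (array([286., 192.]), 0.81, array([ 0.444, -0.489,  0.02 ])), (array([383., 228.]), 0.8, array([ 0.285, -0.204,  0.02 ]))]
pocket [(array([363., 370.]), 0.96, array([0.573, 0.164, 0.012]))]
bar_pivot [(array([317., 359.]), 0.67, array([0.656, 0.132, 0.056]))]
bar_knob [(array([410., 365.]), 0.62, array([0.529, 0.238, 0.089]))]
round_core_a [(array([268., 287.]), 0.97, array([ 0.643, -0.147,  0.   ])), (array([338., 264.]), 0.61, array([ 0.454, -0.15 ,  0.   ]))]
brush [(array([240., 337.]), 0.59, array([ 0.754, -0.031,  0.   ]))]
side [0.422 0.636 0.612]
half_core [(array([423., 215.]), 0.94, array([ 0.329, -0.324,  0.   ])), (array([372., 188.]), 0.8, array([ 
[... 935 characters left out ...]
8589323e+01, -1.23368322e+01]), 'qvel': array([ 0.02783007,  0.03954139, -0.02671027, -0.07909261, -0.00848528,
        0.05220961]), 'joint_efforts': array([-1.26825998e-03, -4.48301446e+01, -2.31465501e+01, -2.23407883e-04,
        3.96323912e-04,  7.51354605e-06]), 'position': array([ 0.18227293, -0.5189012 ,  0.23134242]), 'tool_rot': array([[ 9.43483880e-01,  3.31418416e-01,  2.40863034e-05],
       [ 3.31418417e-01, -9.43483880e-01, -1.88403225e-05],
       [ 1.64810091e-05,  2.57581851e-05, -1.00000000e+00]]), 'ft_force': array([0.74741146, 0.42952168, 0.64097638]), 'wrist_torque': array([-0.00154826,  0.0107541 ,  0.03617077]), 'gripper_force': 0.0, 'grip_width': 0.08534144548985077}
```

View pics/scene0.png

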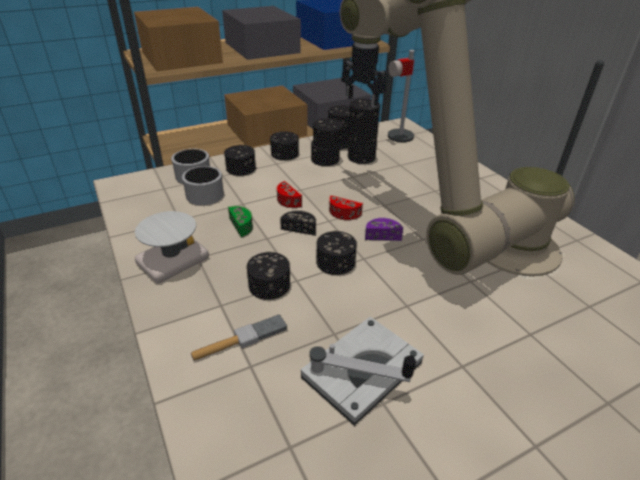

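View pics/side0.png

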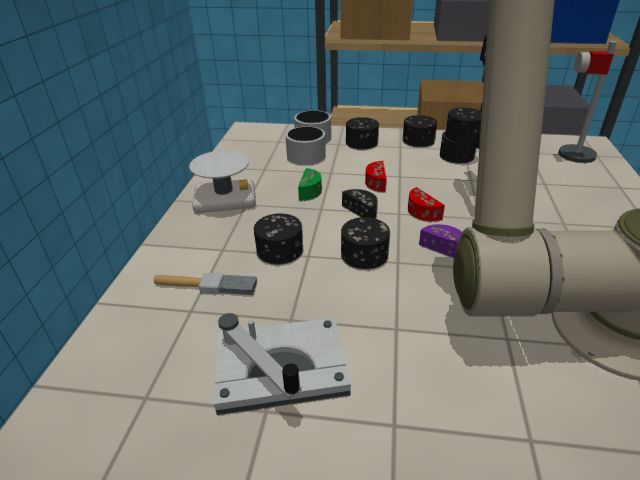

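The grey-black half core is at scene (298,222) / side (360,203), with coloured look-alikes around it. In scene, the jig is at about (362,370), its post at (317,359) and its knob at (410,365). Next I'll fit both from depth.

Run:
```python
from h import *
for n in ('scene','side'):
    p=dict(np.load(f'/tmp/{n}.npz'));W=cloud(p);X,Y,Z=W[...,0],W[...,1],W[...,2]
    im=p['img'].astype(int);sat=im.max(-1)-im.min(-1);val=im.max(-1)
    # half core
    m=(abs(X-.48)<.09)&(abs(Y+.325)<.08)&(Z>.034)&(Z<.047)&(sat<60)
    m=cv2.morphologyEx(m.astype(np.uint8),cv2.MORPH_OPEN,np.ones((2,2)))
    k,l,s,c=cv2.connectedComponentsWithStats(m)
    for i in range(1,k):
        if s[i,4]<60: continue
        q=W[l==i][:,:2];r=cv2.minAreaRect((q*1000).astype(np.float32));print(n,'core',s[i],r,np.nanmedian(W[l==i][:,2]).round(4),q.mean(0).round(4))
        hull=cv2.convexHull((q*1000).astype(np.float32))[:,0];print(hull.round(0).tolist())
    m=(abs(X-.58)<.16)&(abs(Y-.17)<.15)&(Z>.022)&(Z<.032)
    q=W[m][:,:2];print('jig',cv2.minAreaRect((q*1000).astype(np.float32)),np.median(W[m][:,2]))
    m=(abs(X-.58)<.16)&(abs(Y-.17)<.15)&(Z>.056)&(Z<.07)
    q=W[m][:,:2];print('bar',cv2.minAreaRect((q*1000).astype(np.float32)),np.median(W[m][:,2]))
    m=(abs(X-.58)<.16)&(abs(Y-.17)<.15)&(Z>.095)
    q=W[m][:,:2];print('knobtop',m.sum(),np.median(q,0),np.median(W[m][:,2]))
    m=(abs(X-.58)<.16)&(abs(Y-.17)<.15)&(Z>.009)&(Z<.016)
    print('floor',m.sum(),W[m].mean(0).round(4))
```

```text
scene core [281 211  37  15 361] ((455.4730529785156, -345.0610046386719), (92.44832611083984, 96.19322967529297), 46.556297302246094) 0.0396 [nan nan]
[[522.0, -345.0], [455.0, -281.0], [448.0, -283.0], [422.0, -327.0], [420.0, -331.0], [416.0, -339.0], [414.0, -342.0], [409.0, -365.0], [473.0, -361.0]]
jig ((568.277587890625, 155.46759033203125), (203.00433349609375, 142.3104705810547), 16.59126853942871) 0.027099998822161568
bar ((588.1205444335938, 175.75180053710938), (46.72348403930664, 185.51698303222656), 49.51251983642578) 0.06387071296313429
knobtop 134 [0.53259333 0.2399055 ] 0.10344257602715903
floor 724 [0.5827 0.1749 0.0124]
side core [344 190  35  20 420] ((458.453125, -326.32720947265625), (91.60942840576172, 93.5147705078125), 29.117101669311523) 0.0386 [nan nan]
[[520.0, -346.0], [520.0, -342.0], [517.0, -337.0], [506.0, -327.0], [451.0, -277.0], [447.0, -287.0], [437.0, -367.0], [438.0, -377.0], [438.0, -381.0], [441.0, -389.0]]
jig ((569.9795532226562, 155.48135375976562), (200.51136779785156, 143.69468688964844), 17.03547477722168) 0.02631601288059482
bar ((589.475830078125, 174.42007446289062), (48.15080261230469, 191.4967498779297), 49.98933410644531) 0.0632125163926863
knobtop 221 [0.53146206 0.2413323 ] 0.102944529677568
floor 1117 [0.5592 0.1787 0.012 ]
```

Call:
servo_tool(
  deltas="1 39 -10 0 0 0 0;1 39 -10 0 0 0 0;1 39 -10 0 0 0 0;1 39 -10 0 0 0 0;1 39 -10 0 0 0 0;1 39 -10 0 0 0 0;1 39 -10 0 0 0 0;1 39 -10 0 0 0 0",
)

```text
time_s: 1.47
position: [0.4516, -0.3386, 0.2315]
tool_rot: [[0.943, 0.331, 0.0], [0.331, -0.943, -0.0], [0.0, 0.0, -1.0]]
ft_force: [-0.2, 0.1, 0.2]
grip_width: 0.0853
gripper_force: 0.0
```

Call:
servo_tool(
  deltas="1 0 0 0 0 0 -0.12;1 0 0 0 0 0 -0.12;1 0 0 0 0 0 -0.12;1 0 0 0 0 0 -0.12;1 0 0 0 0 0 -0.12;1 0 0 0 0 0 -0.12;1 0 0 0 0 0 -0.12;1 0 0 0 0 0 -0.12",
)

```text
time_s: 2.13
position: [0.4501, -0.34, 0.2313]
tool_rot: [[0.264, 0.965, 0.0], [0.965, -0.264, 0.0], [0.0, -0.0, -1.0]]
ft_force: [-0.3, 0.9, 0.2]
grip_width: 0.0855
gripper_force: 0.0
```

Call:
servo_tool(
  deltas="1 0 0 0 0 0 -0.12;1 0 0 0 0 0 -0.12;1 0 0 0 0 0 -0.12;1 0 0 0 0 0 -0.12;1 0 0 0 0 0 -0.12;1 0 0 0 0 0 -0.12;1 0 0 0 0 0 -0.12;1 0 0 0 0 0 -0.12",
)

```text
time_s: 2.8
position: [0.4501, -0.34, 0.2313]
tool_rot: [[-0.639, 0.769, -0.0], [0.769, 0.639, 0.0], [0.0, -0.0, -1.0]]
ft_force: [-0.4, -0.6, -0.6]
grip_width: 0.0854
gripper_force: 0.0
```

```bash
cat >> h.py <<'E'
def wray(p,uv):
    K=p['camera_matrix'];T=p['world_to_cam'];R=T[:3,:3];c=-R.T@T[:3,3]
    x=(uv[0]-K[0,2])/K[0,0];y=(uv[1]-K[1,2])/K[1,1];r=np.hypot(x,y)+1e-12
    return c,R.T@np.array([x/r*np.sin(r),y/r*np.sin(r),np.cos(r)])
def wproj(p,P):
    K=p['camera_matrix'];T=p['world_to_cam'];Q=np.atleast_2d(P)@T[:3,:3].T+T[:3,3]
    h=np.hypot(Q[:,0],Q[:,1]);r=np.arctan2(h,Q[:,2]);return np.stack([K[0,0]*r*Q[:,0]/h+K[0,2],K[1,1]*r*Q[:,1]/h+K[1,2]],-1)
def wcloud(p):
    v,u=np.mgrid[:480,:640];K=p['camera_matrix'];T=p['world_to_cam'];z=p['depth']
    x=(u-K[0,2])/K[0,0];y=(v-K[1,2])/K[1,1];r=np.hypot(x,y)+1e-12;t=np.tan(r)
    P=np.stack([x/r*t*z,y/r*t*z,z],-1);W=(P-T[:3,3])@T[:3,:3];W[z==0]=np.nan;return W
def plan(x,y,z,yaw):
    s=env.observe();R=s['tool_rot'];d=np.array([x,y,z])-s['position']
    yw=np.degrees(np.arctan2(R[1,0],R[0,0]));dy=(yaw-yw+180)%360-180
    print('t',round(s['time_s'],2),'pos',s['position'].round(4),'yaw',yw.round(2),'tooldelta mm',(R.T@d*1000).round(1),'turn z',(-np.radians(dy)).round(4),'tilt',R[:2,2].round(4))
E
python3 - <<'E'
from h import *
plan(.468,-.33,.2,135)
p=cam('wrist','wrist1.png');np.savez('/tmp/w1',**{k:p[k] for k in('img','depth','camera_matrix','world_to_cam')})
W=wcloud(p);Z=W[...,2]
print(p['camera_matrix'])
for t in('half_core_center',):print([(np.round(d['uv']),d['conf'],(lambda c,r:(c+r*(.02-c[2])/r[2]).round(3))(*wray(p,d['uv']))) for d in env.spot_point(t,p)])
im=p['img'].astype(int);sat=im.max(-1)-im.min(-1)
m=(abs(W[...,0]-.47)<.08)&(abs(W[...,1]+.33)<.08)&(Z>.034)&(Z<.046)&(sat<60)
m=cv2.morphologyEx(m.astype(np.uint8),cv2.MORPH_OPEN,np.ones((3,3)))
q=W[m>0];print(len(q),np.median(q[:,2]),cv2.minAreaRect((q[:,:2]*1000).astype(np.float32)))
print(cv2.convexHull((q[:,:2]*1000).astype(np.float32))[:,0].round(0).tolist())
E
```

```text
t 2.8 pos [ 0.4501 -0.34    0.2313] yaw 129.7 tooldelta mm [-3.7 20.2 31.3] turn z -0.0924 tilt [-0.  0.]
[[371.64829954   0.         310.90924946]
 [  0.         371.64829954 239.88336537]
 [  0.           0.           1.        ]]
[(array([219., 136.]), 0.86, array([ 0.336, -0.34 ,  0.02 ])), (array([335., 217.]), 0.79, array([ 0.473, -0.331,  0.02 ])), (array([381., 346.]), 0.74, array([ 0.61 , -0.409,  0.02 ])), (array([235., 307.]), 0.56, array([ 0.455, -0.473,  0.02 ]))]
4463 0.04007317416905531 ((472.47076416015625, -332.4278259277344), (50.422264099121094, 99.98906707763672), 48.051082611083984)
[[525.0, -348.0], [525.0, -347.0], [523.0, -345.0], [522.0, -344.0], [498.0, -322.0], [462.0, -289.0], [452.0, -281.0], [448.0, -285.0], [447.0, -288.0], [443.0, -293.0], [440.0, -304.0], [440.0, -305.0], [440.0, -307.0], [439.0, -308.0], [439.0, -311.0], [439.0, -314.0], [439.0, -315.0], [439.0, -317.0], [439.0, -320.0], [440.0, -328.0], [442.0, -331.0], [444.0, -335.0], [446.0, -339.0], [449.0, -343.0], [457.0, -353.0], [461.0, -356.0], [463.0, -357.0], [465.0, -358.0], [477.0, -363.0], [485.0, -364.0], [489.0, -364.0], [490.0, -364.0], [500.0, -363.0], [503.0, -362.0], [506.0, -362.0], [515.0, -357.0], [516.0, -357.0], [525.0, -349.0], [525.0, -349.0]]
```

View pics/wrist1.png

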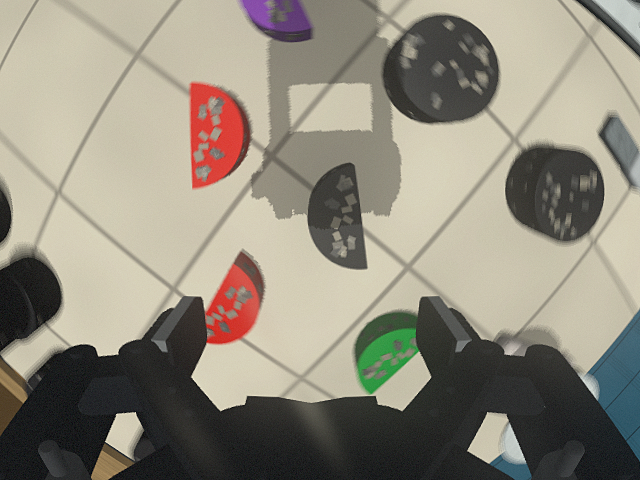

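The wrist picture shows the dark half core at (338,217). Its centre is (0.4725, -0.3324), with the flat side along 138°. Next I'll move over the knob.

Call:
servo_tool(
  deltas="1 24.6 27.1 0 0 0 0;1 24.6 27.1 0 0 0 0;1 24.6 27.1 0 0 0 0;1 24.6 27.1 0 0 0 0;1 24.6 27.1 0 0 0 0;1 24.6 27.1 0 0 0 0;1 24.6 27.1 0 0 0 0;1 24.6 27.1 0 0 0 0",
)

```text
time_s: 3.57
position: [0.4929, -0.0486, 0.2315]
tool_rot: [[-0.631, 0.776, 0.0], [0.776, 0.631, -0.0], [-0.0, 0.0, -1.0]]
ft_force: [0.9, -0.6, 0.1]
grip_width: 0.0853
gripper_force: 0.0
```

Call:
servo_tool(
  deltas="1 24.6 27.1 0 0 0 0;1 24.6 27.1 0 0 0 0;1 24.6 27.1 0 0 0 0;1 24.6 27.1 0 0 0 0;1 24.6 27.1 0 0 0 0;1 24.6 27.1 0 0 0 0;1 24.6 27.1 0 0 0 -0.07;1 24.6 27.1 0 0 0 -0.075",
)

```text
time_s: 4.23
position: [0.5333, 0.2415, 0.2313]
tool_rot: [[-0.738, 0.674, 0.0], [0.674, 0.738, 0.0], [-0.0, 0.0, -1.0]]
ft_force: [0.3, -0.4, -1.1]
grip_width: 0.0851
gripper_force: 0.0
```

```bash
cat > jig.py <<'E'
from h import *
def jig(p):
    W=wcloud(p);X,Y,Z=W[...,0],W[...,1],W[...,2]
    near=(abs(X-.58)<.2)&(abs(Y-.18)<.2)
    for n,a,b in(('rim',.023,.031),('floor',.008,.016),('bar',.058,.068),('knob',.098,.108)):
        m=near&(Z>a)&(Z<b);m=cv2.morphologyEx(m.astype(np.uint8),cv2.MORPH_OPEN,np.ones((3,3)))
        k,l,s,c=cv2.connectedComponentsWithStats(m)
        q=W[m>0] if n=='rim' else W[l==1+np.argmax(s[1:,4])] if k>1 else W[:0,0]
        if len(q)>20:print(n,len(q),np.median(q,0).round(4),[np.round(v,1) for v in cv2.minAreaRect((q[:,:2]*1000).astype(np.float32))])
E
python3 - <<'E'
from jig import *
p=cam('wrist','wrist2.png');jig(p)
plan(.532,.2405,.12,138)
E
```

```text
rim 15937 [0.5498 0.1585 0.027 ] [array([569.9, 155.6]), array([201.3, 141.5]), np.float64(16.8)]
floor 2675 [0.5591 0.1563 0.0121] [array([560.1, 155.3]), array([85.1, 51.2]), np.float64(16.7)]
bar 3312 [0.5912 0.1866 0.0639] [array([596. , 181.9]), array([ 24.6, 142.1]), np.float64(48.9)]
knob 630 [0.5313 0.2383 0.1039] [array([531.9, 238. ]), array([21.3, 20.7]), np.float64(35.3)]
t 4.28 pos [0.5328 0.2469 0.231 ] yaw 138.13 tooldelta mm [ -3.9  -5.5 111. ] turn z 0.0023 tilt [0.     0.0027]
```

View pics/wrist2.png

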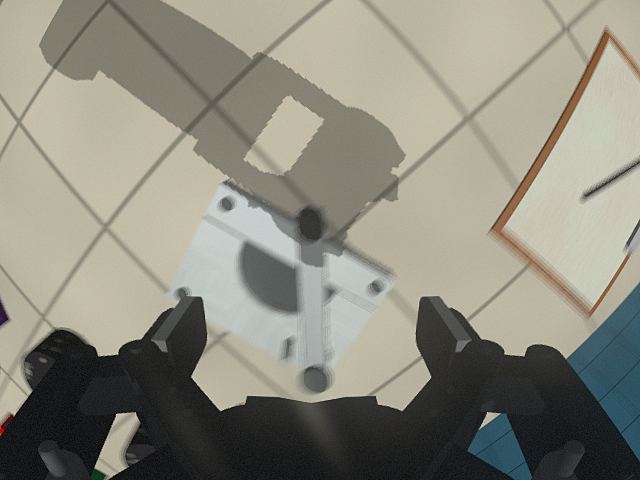

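The wrist picture shows the bar running from the knob (310,222) to the post (316,378), over the dark pocket. The jig fit agrees with the knob position to about 1 mm. Next I'll descend above the knob.

Call:
servo_tool(
  deltas="1 -5 -7 30 0 0 0;1 0 0 30 0 0 0;1 0 0 30 0 0 0;1 0 0 10 0 0 0;1 0 0 0 0 0 0;1 0 0 0 0 0 0",
)

```text
time_s: 4.78
position: [0.5327, 0.2311, 0.1323]
tool_rot: [[-0.738, 0.675, 0.001], [0.675, 0.738, 0.0], [-0.001, 0.001, -1.0]]
ft_force: [0.5, -0.5, -0.1]
grip_width: 0.0848
gripper_force: 0.0
```

Run:
```python
from h import *
plan(.532,.238,.070,138.5)
```

```text
t 4.78 pos [0.5327 0.2311 0.1323] yaw 137.57 tooldelta mm [ 5.2  4.6 62.3] turn z -0.0162 tilt [0.0009 0.0002]
```

Call:
servo_tool(
  deltas="1 5 4.6 15 0 0 -0.016;1 0 0 20 0 0 0;1 0 0 20 0 0 0;1 0 0 7 0 0 0;0 0 0 0 0 0 0;0 0 0 0 0 0 0;0 0 0 0 0 0 0;0 0 0 0 0 0 0",
  newtons=40,
)

```text
time_s: 5.45
position: [0.5323, 0.2379, 0.0708]
tool_rot: [[-0.75, 0.662, 0.003], [0.662, 0.75, 0.001], [-0.002, 0.002, -1.0]]
ft_force: [-0.1, 0.2, 0.0]
grip_width: 0.0389
gripper_force: 0.0
```

Call:
servo_tool(
  deltas="0 0 0 0 0 0 0;0 0 0 0 0 0 0;0 0 0 0 0 0 0;0 0 0 0 0 0 0",
)

```text
time_s: 5.78
position: [0.532, 0.2379, 0.0703]
tool_rot: [[-0.75, 0.662, 0.002], [0.662, 0.75, 0.0], [-0.001, 0.001, -1.0]]
ft_force: [-1.9, 0.1, 6.4]
grip_width: 0.0209
gripper_force: 38.9
```

Call:
servo_tool(
  deltas="0 -0.1 6.6 0 0 0 0.04;0 -0.5 13.2 0 0 0 0.08;0 -0.5 13.2 0 0 0 0.08;0 -0.5 13.2 0 0 0 0.08;0 -0.5 13.2 0 0 0 0.08;0 -0.5 13.2 0 0 0 0.08",
)

```text
time_s: 6.28
position: [0.5906, 0.2807, 0.0703]
tool_rot: [[-0.393, 0.919, 0.002], [0.919, 0.393, 0.0], [-0.001, 0.001, -1.0]]
ft_force: [0.9, -2.1, 5.7]
grip_width: 0.0209
gripper_force: 39.2
```

Call:
servo_tool(
  deltas="0 -0.5 13.2 0 0 0 0.08;0 -0.5 13.2 0 0 0 0.08;0 -0.5 13.2 0 0 0 0.08;0 -0.5 13.2 0 0 0 0.08;0 -0.5 13.2 0 0 0 0.08;0 0 0 0 0 0 0;0 0 0 0 0 0 0",
)

```text
time_s: 6.87
position: [0.655, 0.2942, 0.0704]
tool_rot: [[-0.007, 1.0, 0.002], [1.0, 0.007, 0.001], [0.001, 0.002, -1.0]]
ft_force: [1.3, 1.3, 5.6]
grip_width: 0.021
gripper_force: 39.4
```

Call:
servo_tool(
  deltas="1 0 0 0 0 0 0;1 0 0 0 0 0 0;1 0 0 0 0 0 0;1 0 0 0 0 0 0;1 0 0 -25 0 0 0;1 0 0 -35 0 0 0;1 0 0 -35 0 0 0;1 0 0 -35 0 0 0",
)

```text
time_s: 7.53
position: [0.6536, 0.2939, 0.2008]
tool_rot: [[-0.008, 1.0, -0.001], [1.0, 0.008, -0.0], [-0.0, -0.001, -1.0]]
ft_force: [1.8, 0.8, -0.9]
grip_width: 0.0855
gripper_force: 0.0
```

Call:
servo_tool(
  deltas="1 -36.9 -10.7 0 0 0 0;1 -36.9 -10.7 0 0 0 0;1 -36.9 -10.7 0 0 0 0;1 -36.9 -10.7 0 0 0 0;1 -36.9 -10.7 0 0 0 0;1 -36.9 -10.7 0 0 0 0;1 -36.9 -10.7 0 0 0 0;1 -36.9 -10.7 0 0 0 0",
)

```text
time_s: 8.2
position: [0.5698, -0.0035, 0.1994]
tool_rot: [[-0.008, 1.0, -0.0], [1.0, 0.008, -0.0], [-0.0, -0.0, -1.0]]
ft_force: [0.6, 0.5, -0.1]
grip_width: 0.0852
gripper_force: 0.0
```

Call:
servo_tool(
  deltas="1 -36.9 -10.7 0 0 0 0;1 -36.9 -10.7 0 0 0 0;1 -36.9 -10.7 0 0 0 0;1 -36.9 -10.7 0 0 0 0;1 -36.9 -10.7 0 0 0 0;1 -36.9 -10.7 0 0 0 0;1 -36.9 -10.7 0 0 0 0;1 -36.9 -10.7 0 0 0 0",
)

```text
time_s: 8.87
position: [0.4866, -0.2994, 0.1994]
tool_rot: [[-0.008, 1.0, 0.0], [1.0, 0.008, -0.0], [-0.0, 0.0, -1.0]]
ft_force: [0.7, -0.5, 0.9]
grip_width: 0.0853
gripper_force: 0.0
```

Call:
servo_tool(
  deltas="1 -35 -10.7 0 0 0 0;1 0 0 0 0 0 -0.118;1 0 0 0 0 0 -0.118;1 0 0 0 0 0 -0.118;1 0 0 0 0 0 -0.118;1 0 0 0 0 0 -0.118;1 0 0 0 0 0 -0.118;1 0 0 0 0 0 -0.118",
)

```text
time_s: 9.53
position: [0.477, -0.3328, 0.1993]
tool_rot: [[-0.745, 0.668, -0.0], [0.668, 0.745, 0.0], [0.0, -0.0, -1.0]]
ft_force: [-0.3, -1.0, -1.1]
grip_width: 0.0856
gripper_force: 0.0
```

Run:
```python
from jig import *
env.get_image('scene')
p=cam('wrist','wrist3.png')
W=wcloud(p);Z=W[...,2];im=p['img'].astype(int);sat=im.max(-1)-im.min(-1)
m=(abs(W[...,0]-.47)<.08)&(abs(W[...,1]+.33)<.08)&(Z>.034)&(Z<.046)&(sat<60)
m=cv2.morphologyEx(m.astype(np.uint8),cv2.MORPH_OPEN,np.ones((3,3)))
q=W[m>0];print(len(q),np.median(q[:,2]),cv2.minAreaRect((q[:,:2]*1000).astype(np.float32)))
plan(.4725,-.3324,.04,138)
```

```text
5544 0.040071032129488746 ((472.7474670410156, -332.85675048828125), (50.7921142578125, 100.8576431274414), 47.770118713378906)
t 9.63 pos [ 0.477  -0.3328  0.1993] yaw 137.85 tooldelta mm [  3.5  -2.7 159.3] turn z -0.0025 tilt [-0.0002  0.0001]
```

Call:
servo_tool(
  deltas="1 3.4 -2.8 36 0 0 0;1 0 0 38 0 0 0;1 0 0 38 0 0 0;1 0 0 30 0 0 0;1 0 0 20 0 0 0;1 0 0 14 0 0 0;1 0 0 9.3 0 0 0;1 0 0 0 0 0 0",
)

```text
time_s: 10.3
position: [0.4721, -0.3321, 0.0124]
tool_rot: [[-0.739, 0.674, -0.002], [0.674, 0.739, 0.002], [0.003, 0.0, -1.0]]
ft_force: [-0.7, 1.8, -0.4]
grip_width: 0.0854
gripper_force: 0.0
```

Call:
servo_tool(
  deltas="0.4 0 0 0 0 0 0;0.4 0 0 0 0 0 0;0.4 0 0 0 0 0 0;0.4 0 0 0 0 0 0;0.4 0 0 0 0 0 0;0.4 0 0 0 0 0 0;0.4 0 0 0 0 0 0;0.4 0 0 0 0 0 0",
  newtons=60,
)

```text
time_s: 10.97
position: [0.4732, -0.3331, 0.0154]
tool_rot: [[-0.74, 0.672, 0.002], [0.672, 0.74, -0.002], [-0.003, -0.0, -1.0]]
ft_force: [0.1, 1.2, 7.7]
grip_width: 0.0484
gripper_force: 63.4
```

Run:
```python
from h import *
print(env.grasp_offset,env.observe()['wrist_torque'])
plan(.4726,-.3326,.014,138)
```

```text
0.0187 [ 0.06595484  0.0970572  -0.09409189]
t 10.97 pos [ 0.4732 -0.3331  0.0154] yaw 137.77 tooldelta mm [ 0.8 -0.   1.4] turn z -0.004 tilt [ 0.0018 -0.0019]
```

Call:
servo_tool(
  deltas="0.4 0 0 -10 0 0 0;0.4 0 0 -20 0 0 0;0.4 0 0 -30 0 0 0;0.4 0 0 -30 0 0 0;0.4 0 0 -30 0 0 0;0.4 0 0 -20 0 0 0;0.4 0 0 -10 0 0 0;0.4 0 0 0 0 0 0",
)

```text
time_s: 11.63
position: [0.4731, -0.333, 0.1663]
tool_rot: [[-0.741, 0.672, 0.003], [0.672, 0.741, -0.003], [-0.004, -0.0, -1.0]]
ft_force: [0.0, -0.4, -2.7]
grip_width: 0.0484
gripper_force: 63.1
```

Call:
servo_tool(
  deltas="0.4 8 13 0 0 0 0;0.4 16.3 26.8 0 0 0 0;0.4 16.3 26.8 0 0 0 0;0.4 16.3 26.8 0 0 0 0;0.4 16.3 26.8 0 0 0 0;0.4 16.3 26.8 0 0 0 0;0.4 16.3 26.8 0 0 0 0;0.4 16.3 26.8 0 0 0 0",
)

```text
time_s: 12.3
position: [0.5161, -0.0995, 0.1622]
tool_rot: [[-0.741, 0.672, -0.004], [0.672, 0.741, 0.002], [0.004, -0.001, -1.0]]
ft_force: [0.4, -0.4, -3.2]
grip_width: 0.0482
gripper_force: 62.9
```

Call:
servo_tool(
  deltas="0.4 16.3 26.8 0 0 0 0;0.4 16.3 26.8 0 0 0 0;0.4 16.3 26.8 0 0 0 0;0.4 16.3 26.8 0 0 0 0;0.4 16.3 26.8 0 0 0 0;0.4 16.3 26.8 0 0 0 0;0.4 16.3 26.8 0 0 0 0;0.4 16.3 26.8 0 0 0 0",
)

```text
time_s: 12.97
position: [0.5632, 0.1465, 0.1619]
tool_rot: [[-0.741, 0.672, -0.004], [0.672, 0.741, -0.0], [0.003, -0.003, -1.0]]
ft_force: [0.9, 0.6, -3.7]
grip_width: 0.0484
gripper_force: 62.9
```

Call:
servo_tool(
  deltas="0.4 8 13 0 0 0 -0.06;0.4 0 0 0 0 0 -0.115;0.4 0 0 0 0 0 -0.115;0.4 0 0 0 0 0 -0.115;0.4 0 0 0 0 0 -0.115;0.4 0 0 0 0 0 -0.115;0.4 0 0 0 0 0 -0.115;0.4 0 0 0 0 0 -0.115",
)

```text
time_s: 13.63
position: [0.566, 0.1599, 0.1618]
tool_rot: [[-0.991, -0.134, -0.004], [-0.134, 0.991, -0.0], [0.004, 0.0, -1.0]]
ft_force: [-0.4, -0.3, -2.8]
grip_width: 0.0483
gripper_force: 63.0
```

Call:
servo_tool(
  deltas="0.4 0 0 0 0 0 -0.11;0.4 0 0 0 0 0 -0.055;0.4 0 0 0 0 0 0;0.4 0 0 0 0 0 0",
)

```text
time_s: 13.97
position: [0.5664, 0.1598, 0.1625]
tool_rot: [[-0.958, -0.287, -0.003], [-0.287, 0.958, -0.0], [0.003, 0.001, -1.0]]
ft_force: [0.3, 0.4, -3.5]
grip_width: 0.0484
gripper_force: 63.0
```

Run:
```python
from jig import *
plan(.5685,.1604,.08,196.8)
p=cam('wrist','wrist4.png')
np.savez('/tmp/w4',**{k:p[k] for k in('img','depth','camera_matrix','world_to_cam')})
s=env.observe();print(s['grip_width'],s['gripper_force'],s['ft_force'])
jig(p);W=wcloud(p);Z=W[...,2];m=(Z>.14)&(Z<.21)&(abs(W[...,0]-.5685)<.08)&(abs(W[...,1]-.16)<.08)
q=W[m];print(len(q),np.percentile(q[:,2],[5,50,95]).round(3),cv2.minAreaRect((q[:,:2]*1000).astype(np.float32)))
```

```text
t 13.97 pos [0.5664 0.1598 0.1625] yaw -163.3 tooldelta mm [-2.4 -0.  82.5] turn z -0.0017 tilt [-0.003  -0.0001]
0.048430289906467215 63.01557272672653 [ 0.22148161  0.56063587 -2.19036954]
rim 20290 [0.5162 0.1221 0.027 ] [array([549.3, 149. ]), array([156.9, 141.1]), np.float64(16.7)]
floor 1456 [0.5343 0.1509 0.012 ] [array([539.4, 149.2]), array([21.9, 71.2]), np.float64(48.4)]
bar 88 [0.6601 0.2426 0.064 ] [array([658.7, 242.6]), array([19. ,  5.1]), np.float64(22.9)]
knob 328 [0.6559 0.289  0.1038] [array([657.7, 291.5]), array([21.8, 13.6]), np.float64(55.8)]
29536 [0.176 0.187 0.201] ((562.1442260742188, 163.9751434326172), (76.28543853759766, 85.1598129272461), 50.08359909057617)
```

View pics/wrist4.png

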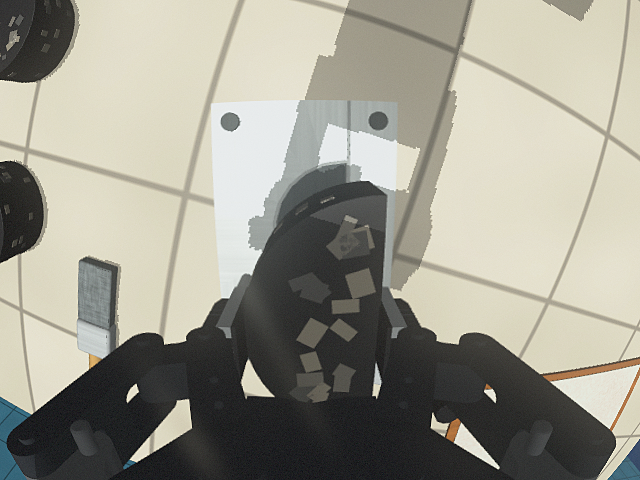

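The half core is held with its crown to the left, the same way round as the pocket. The bar is clear. Next I'll measure the pose in hand.

Run:
```python
from jig import *
p=dict(np.load('/tmp/w4.npz'));W=wcloud(p);Z=W[...,2]
v,u=np.mgrid[:480,:640]
reg=(u>235)&(u<400)&(v>160)&(v<395)
print(np.histogram(Z[reg&(Z>.16)],bins=np.arange(.16,.22,.003)))
m=reg&(Z>.183)&(Z<.192);m=cv2.morphologyEx(m.astype(np.uint8),cv2.MORPH_OPEN,np.ones((7,7)))
k,l,s,c=cv2.connectedComponentsWithStats(m);i=1+np.argmax(s[1:,4]);q=W[l==i]
A=np.c_[q[:,:2]-[.5685,.16],np.ones(len(q))];print('plane slope',np.linalg.lstsq(A,q[:,2],rcond=None)[0])
th=np.radians(196.8);ex=np.array([np.cos(th),np.sin(th)]);ey=np.array([-ex[1],ex[0]])
L=(q[:,:2]-[.5664,.1598])@np.c_[ex,ey]*1000
print(len(q),L.min(0),L.max(0))
# flat edge (min y) and crown per x bin
for x in range(-50,51,8):
    t=L[abs(L[:,0]-x)<1.5]
    if len(t):print(x,np.percentile(t[:,1],[1,99]).round(1))
```

```text
(array([  128,   143,   156,   210,   227,   276,   276,   298,  8187,
       15166,   281,   280,   281,   300,   425,    35,    14,    16,
          29]), array([0.16 , 0.163, 0.166, 0.169, 0.172, 0.175, 0.178, 0.181, 0.184,
       0.187, 0.19 , 0.193, 0.196, 0.199, 0.202, 0.205, 0.208, 0.211,
       0.214, 0.217]))
plane slope [-0.00358891  0.00317424  0.1871916 ]
23221 [-30.17252034 -25.81230626] [50.70510395 24.90864863]
-26 [-24.1  17.6]
-18 [-23.9  21.5]
-10 [-24.  24.]
-2 [-24.   24.4]
6 [-23.9  24.2]
14 [-24.2  21.7]
22 [-24.1  19.9]
30 [-24.4  15.7]
38 [-24.3   9. ]
46 [-24.4  -1.6]
```

Call:
servo_tool(
  deltas="0.4 -2.7 0.1 15 0 0 0;0.4 0 0 30 0 0 0;0.4 0 0 30 0 0 0;0.4 0 0 20 0 0 0;0.4 0 0 12 0 0 0;0.4 0 0 5 0 0 0;0.4 0 0 0 0 0 0;0.4 0 0 0 0 0 0",
)

```text
time_s: 14.68
position: [0.5701, 0.1604, 0.0525]
tool_rot: [[-0.958, -0.288, 0.001], [-0.288, 0.958, 0.0], [-0.001, -0.0, -1.0]]
ft_force: [-0.5, 0.8, -2.8]
grip_width: 0.0486
gripper_force: 63.0
```

Run:
```python
from jig import *
plan(.5691,.1606,.0273,196.8)
p=cam('scene');cv2.imwrite('pics/scene5.png',cv2.resize(p['img'][300:440,270:450,::-1],None,fx=4,fy=4))
```

```text
t 14.68 pos [0.5701 0.1604 0.0525] yaw -163.24 tooldelta mm [ 0.9  0.5 25.2] turn z -0.0006 tilt [0.0006 0.0001]
```

View pics/scene5.png

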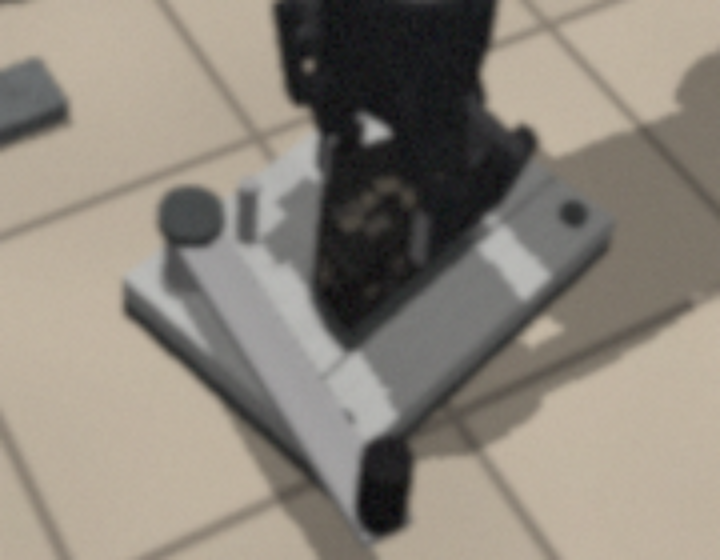

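The scene crop shows the core hanging just above the pocket and aligned, with the bar out of the way. Next I'll lower it slowly.

Call:
servo_tool(
  deltas="0.4 0.7 0.3 5 0 0 0;0.4 0 0 4 0 0 0;0.4 0 0 3 0 0 0;0.4 0 0 3 0 0 0;0.4 0 0 2 0 0 0;0.4 0 0 0 0 0 0",
)

```text
time_s: 15.23
position: [0.5689, 0.1603, 0.0345]
tool_rot: [[-0.957, -0.289, -0.001], [-0.289, 0.957, -0.0], [0.001, 0.0, -1.0]]
ft_force: [-0.2, 0.1, -3.9]
grip_width: 0.0486
gripper_force: 63.0
```

No contact, and it is below the rim, so it has entered the pocket.

Call:
servo_tool(
  deltas="0.4 0 0 2 0 0 0;0.4 0 0 2 0 0 0;0.4 0 0 1 0 0 0;0.4 0 0 1 0 0 0;0.4 0 0 0.5 0 0 0;0.4 0 0 0 0 0 0",
)

```text
time_s: 15.73
position: [0.5691, 0.1603, 0.0284]
tool_rot: [[-0.957, -0.289, -0.0], [-0.289, 0.957, -0.0], [0.0, 0.0, -1.0]]
ft_force: [0.4, -0.1, -3.3]
grip_width: 0.0482
gripper_force: 63.0
```

Call:
servo_tool(
  deltas="0.4 0 0 0.5 0 0 0;0.4 0 0 0.5 0 0 0;0.4 0 0 0.3 0 0 0;0.4 0 0 0 0 0 0",
)

```text
time_s: 16.07
position: [0.5692, 0.1603, 0.0275]
tool_rot: [[-0.957, -0.289, 0.0], [-0.289, 0.957, -0.0], [-0.0, -0.0, -1.0]]
ft_force: [-1.7, 0.0, -0.5]
grip_width: 0.048
gripper_force: 63.5
```

Call:
servo_tool(
  deltas="0.4 0 0 0.4 0 0 0;0.4 0 0 0.3 0 0 0;0.4 0 0 0 0 0 0",
  newtons=25,
)

```text
time_s: 16.32
position: [0.5692, 0.1603, 0.0274]
tool_rot: [[-0.957, -0.289, 0.001], [-0.289, 0.957, -0.0], [-0.001, -0.0, -1.0]]
ft_force: [-3.8, 0.4, 5.9]
grip_width: 0.0483
gripper_force: 64.4
```

Call:
servo_tool(
  deltas="0.65 0 0 0 0 0 0;0.7 0 0 0 0 0 0;0.8 0 0 0 0 0 0;0.8 0 0 0 0 0 0;0.8 0 0 -5 0 0 0;0.8 0 0 -15 0 0 0;0.8 0 0 -30 0 0 0;0.8 0 0 -40 0 0 0",
)

```text
time_s: 16.98
position: [0.5678, 0.1602, 0.1156]
tool_rot: [[-0.957, -0.289, -0.005], [-0.289, 0.957, -0.0], [0.005, 0.001, -1.0]]
ft_force: [1.3, 0.6, -0.1]
grip_width: 0.0681
gripper_force: 0.0
```

Call:
servo_tool(
  deltas="1 0 0 -40 0 0 0;1 0 0 -20 0 0 0;1 0 0 0 0 0 0;1 0 0 0 0 0 0",
)

```text
time_s: 17.32
position: [0.5693, 0.1604, 0.1777]
tool_rot: [[-0.957, -0.289, 0.002], [-0.289, 0.957, 0.0], [-0.002, -0.001, -1.0]]
ft_force: [0.3, 0.3, 0.2]
grip_width: 0.0854
gripper_force: 0.0
```

Run:
```python
from jig import *
p=cam('wrist');jig(p)
W=wcloud(p);Z=W[...,2];m=(Z>.044)&(Z<.0555)&(abs(W[...,0]-.5685)<.075)&(abs(W[...,1]-.16)<.075)
m=cv2.morphologyEx(m.astype(np.uint8),cv2.MORPH_OPEN,np.ones((5,5)))>0
q=W[m];A=np.c_[q[:,:2]-[.5685,.16],np.ones(len(q))];print('top',len(q),np.linalg.lstsq(A,q[:,2],rcond=None)[0].round(4),cv2.minAreaRect((q[:,:2]*1000).astype(np.float32)))
plan(.6562,.2945,.12,90.4)
```

```text
rim 29473 [0.5488 0.147  0.027 ] [array([570. , 155.3]), array([200.3, 140.7]), np.float64(16.8)]
floor 66 [ 0.7247 -0.0017  0.0121] [array([723.6,  -1.6]), array([26.9,  3.1]), np.float64(6.3)]
bar 4549 [0.653  0.2086 0.0639] [array([655.1, 211.6]), array([153.,  26.]), np.float64(89.9)]
top 6780 [-0.0005  0.0051  0.0521] ((571.55908203125, 148.42213439941406), (98.9188003540039, 74.32198333740234), 15.967180252075195)
t 17.37 pos [0.5688 0.1603 0.1761] yaw -163.2 tooldelta mm [-122.5  103.2   56. ] turn z 1.857 tilt [-0.0007 -0.0001]
```

The core top is level at 0.052 m, so it is seated. Now back to the knob.

Call:
servo_tool(
  deltas="1 -24.5 20.6 0 0 0 0;1 -24.5 20.6 0 0 0 0;1 -24.5 20.6 0 0 0 0;1 -24.5 20.6 0 0 0 0;1 -24.5 20.6 0 0 0 0;1 0 0 0 0 0 0.12;1 0 0 0 0 0 0.12;1 0 0 0 0 0 0.12",
)

```text
time_s: 18.03
position: [0.6562, 0.2947, 0.1735]
tool_rot: [[-0.997, 0.072, -0.004], [0.072, 0.997, -0.001], [0.004, -0.002, -1.0]]
ft_force: [0.6, 0.6, -0.8]
grip_width: 0.0855
gripper_force: 0.0
```

Call:
servo_tool(
  deltas="1 0 0 0 0 0 0.12;1 0 0 0 0 0 0.12;1 0 0 0 0 0 0.12;1 0 0 0 0 0 0.12;1 0 0 0 0 0 0.12;1 0 0 0 0 0 0.12;1 0 0 0 0 0 0.12;1 0 0 0 0 0 0.12",
)

```text
time_s: 18.7
position: [0.6561, 0.2942, 0.1741]
tool_rot: [[-0.512, 0.859, -0.004], [0.859, 0.512, -0.001], [0.001, -0.004, -1.0]]
ft_force: [0.1, -0.5, -0.1]
grip_width: 0.0857
gripper_force: 0.0
```

Call:
servo_tool(
  deltas="1 0 0 0 0 0 0.12;1 0 0 0 0 0 0.12;1 0 0 0 0 0 0.12;1 0 0 0 0 0 0.12;1 0 0 0 0 0 0.06;1 0 0 0 0 0 0;1 0 0 0 0 0 0",
)

```text
time_s: 19.28
position: [0.6563, 0.2942, 0.1748]
tool_rot: [[-0.006, 1.0, -0.003], [1.0, 0.006, -0.001], [-0.001, -0.003, -1.0]]
ft_force: [0.1, 0.6, 0.1]
grip_width: 0.0857
gripper_force: 0.0
```

Run:
```python
from jig import *
p=cam('wrist','wrist6.png');jig(p)
plan(.6555,.2943,.070,90.4)
```

```text
rim 8188 [0.6113 0.1963 0.0269] [array([569.6, 156.7]), array([201. , 139.1]), np.float64(16.8)]
floor 37 [0.6234 0.2449 0.012 ] [array([623.6, 244.6]), array([10.1,  1.9]), np.float64(19.0)]
bar 4080 [0.6556 0.2179 0.0639] [array([655.5, 209. ]), array([ 24.4, 130.4]), np.float64(0.4)]
knob 983 [0.655  0.2954 0.1039] [array([654.8, 294.5]), array([21.1, 20.9]), np.float64(12.3)]
t 19.33 pos [0.6564 0.2942 0.1751] yaw 90.35 tooldelta mm [  0.2  -0.6 105.1] turn z -0.0008 tilt [-0.0022 -0.0006]
```

View pics/wrist6.png

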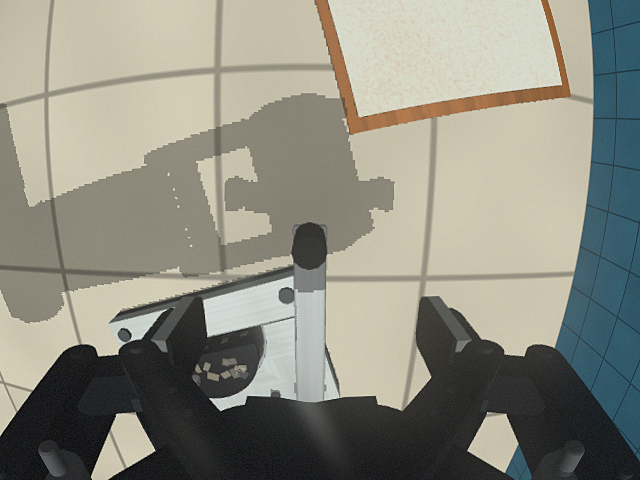

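The knob at (310,245) is centred between the fingers, and the core sits in the pocket. Next I'll grip the knob.

Call:
servo_tool(
  deltas="1 0 -1 30 0 0 0;1 0 0 35 0 0 0;1 0 0 25 0 0 0;1 0 0 15 0 0 0;0 0 0 0 0 0 0;0 0 0 0 0 0 0;0 0 0 0 0 0 0;0 0 0 0 0 0 0",
  newtons=40,
)

```text
time_s: 20.0
position: [0.6564, 0.2945, 0.0734]
tool_rot: [[-0.004, 1.0, 0.003], [1.0, 0.004, 0.001], [0.001, 0.003, -1.0]]
ft_force: [0.2, 0.8, -0.3]
grip_width: 0.039
gripper_force: 0.0
```

Call:
servo_tool(
  deltas="0 0 0 0 0 0 0;0 0 0 0 0 0 0;0 0 0 0 0 0 0;0 0 0 0 0 0 0",
)

```text
time_s: 20.33
position: [0.6562, 0.2945, 0.073]
tool_rot: [[-0.004, 1.0, 0.002], [1.0, 0.004, 0.001], [0.001, 0.002, -1.0]]
ft_force: [-0.3, -0.1, 5.6]
grip_width: 0.021
gripper_force: 39.0
```

Run:
```python
from h import *
plan(.6552,.2943,.070,90.4)
```

```text
t 20.33 pos [0.6562 0.2945 0.073 ] yaw 90.23 tooldelta mm [-0.2 -1.   3. ] turn z -0.0029 tilt [0.0023 0.0006]
```

Call:
servo_tool(
  deltas="0 -0.1 -6.6 0 0 0 -0.04;0 -0.5 -13.2 0 0 0 -0.08;0 -0.5 -13.2 0 0 0 -0.08;0 -0.5 -13.2 0 0 0 -0.08;0 -0.5 -13.2 0 0 0 -0.08;0 -0.5 -13.2 0 0 0 -0.08;0 -0.5 -13.2 0 0 0 -0.08;0 -0.5 -13.2 0 0 0 -0.08",
)

```text
time_s: 21.0
position: [0.5626, 0.2654, 0.073]
tool_rot: [[-0.571, 0.821, 0.003], [0.821, 0.571, 0.001], [-0.001, 0.003, -1.0]]
ft_force: [1.5, -1.2, 6.6]
grip_width: 0.021
gripper_force: 39.3
```

Call:
servo_tool(
  deltas="0 -0.5 -13.2 0 0 0 -0.08;0 -0.5 -13.2 0 0 0 -0.08;0 -0.5 -13.2 0 0 0 -0.08;0 -0.5 -13.2 0 0 0 -0.08;0 -0.5 -13.2 0 0 0 -0.08;0 -0.5 -13.2 0 0 0 -0.08;0 0 -6.6 0 0 0 -0.04;0 0 0 0 0 0 0",
)

```text
time_s: 21.67
position: [0.507, 0.2003, 0.0729]
tool_rot: [[-0.903, 0.431, 0.002], [0.431, 0.903, 0.0], [-0.001, 0.001, -1.0]]
ft_force: [-2.3, 0.7, 8.4]
grip_width: 0.0208
gripper_force: 39.4
```

Run:
```python
from h import *
plan(.5007,.1846,.070,160.5)
s=env.observe();d=s['position'][:2]-[.6562,.1295];print(np.hypot(*d),np.degrees(np.arctan2(d[1],d[0])),s['ft_force'],s['wrist_torque'])
```

```text
t 21.67 pos [0.507  0.2003 0.0729] yaw 154.5 tooldelta mm [ -1.1 -16.9   2.9] turn z -0.1048 tilt [0.0018 0.0005]
0.1651344552972501 154.625867557915 [-2.28199045  0.67243224  8.38443135] [0.25120563 0.39315098 0.12760107]
```

Slow steps now toward the stop, watching the force.

Call:
servo_tool(
  deltas="0 -0.1 -5 0 0 0 -0.03;0 -0.1 -5 0 0 0 -0.03;0 0 -3.3 0 0 0 -0.02;0 0 0 0 0 0 0",
)

```text
time_s: 22.0
position: [0.502, 0.1886, 0.0729]
tool_rot: [[-0.934, 0.358, 0.002], [0.358, 0.934, 0.001], [-0.001, 0.001, -1.0]]
ft_force: [-2.4, 1.6, 8.7]
grip_width: 0.0209
gripper_force: 39.5
```

Call:
servo_tool(
  deltas="0 0 -1.6 0 0 0 -0.01;0 0 0 0 0 0 0",
)

```text
time_s: 22.17
position: [0.5015, 0.1874, 0.0729]
tool_rot: [[-0.937, 0.349, 0.002], [0.349, 0.937, 0.001], [-0.002, 0.001, -1.0]]
ft_force: [-3.1, 1.2, 10.1]
grip_width: 0.021
gripper_force: 39.5
```

Call:
servo_tool(
  deltas="0 0 -1.6 0 0 0 -0.01;0 0 0 0 0 0 0",
)

```text
time_s: 22.33
position: [0.501, 0.1859, 0.0729]
tool_rot: [[-0.941, 0.339, 0.002], [0.339, 0.941, 0.001], [-0.002, 0.001, -1.0]]
ft_force: [-3.1, 0.6, 10.3]
grip_width: 0.0209
gripper_force: 39.6
```

Call:
servo_tool(
  deltas="0 0 -1.6 0 0 0 -0.01;0 0 0 0 0 0 0",
)

```text
time_s: 22.5
position: [0.5004, 0.1844, 0.0729]
tool_rot: [[-0.944, 0.33, 0.002], [0.33, 0.944, 0.001], [-0.001, 0.001, -1.0]]
ft_force: [-2.6, 0.7, 11.5]
grip_width: 0.0211
gripper_force: 39.6
```

Call:
servo_tool(
  deltas="0 0 -1.6 0 0 0 -0.01;0 0 0 0 0 0 0",
)

```text
time_s: 22.67
position: [0.5004, 0.1841, 0.0729]
tool_rot: [[-0.947, 0.321, 0.003], [0.321, 0.947, 0.003], [-0.002, 0.004, -1.0]]
ft_force: [-0.7, 9.4, 8.6]
grip_width: 0.0209
gripper_force: 39.6
```

It has met the stop: the motion stalled and the reaction force is 9 N. One small extra press, then release and rise.

Call:
servo_tool(
  deltas="0 0 -1 0 0 0 0;0 0 0 0 0 0 0",
)

```text
time_s: 22.83
position: [0.5003, 0.1841, 0.0729]
tool_rot: [[-0.947, 0.322, 0.004], [0.322, 0.947, 0.005], [-0.002, 0.006, -1.0]]
ft_force: [0.8, 14.2, 6.9]
grip_width: 0.0211
gripper_force: 39.7
```

Call:
servo_tool(
  deltas="0.9 0 1 0 0 0 0;0.9 0 0 0 0 0 0;0.9 0 0 0 0 0 0;0.9 0 0 0 0 0 0;0.9 0 0 -25 0 0 0;0.9 0 0 -35 0 0 0;0.9 0 0 -35 0 0 0;0.9 0 0 -35 0 0 0",
)

```text
time_s: 23.5
position: [0.4992, 0.1824, 0.203]
tool_rot: [[-0.947, 0.321, -0.001], [0.321, 0.947, -0.0], [0.001, -0.001, -1.0]]
ft_force: [1.4, -0.2, -0.1]
grip_width: 0.077
gripper_force: 0.0
```

Run:
```python
from jig import *
p=cam('wrist');p=cam('wrist','wrist7.png');jig(p)
W=wcloud(p);Z=W[...,2];m=(Z>.044)&(Z<.0555)&(abs(W[...,0]-.5685)<.075)&(abs(W[...,1]-.16)<.06)
m=cv2.morphologyEx(m.astype(np.uint8),cv2.MORPH_OPEN,np.ones((5,5)))>0
print('top',m.sum(),np.percentile(Z[m],[5,50,95]))
s=env.observe();print(s['time_s'],s['ft_force'],s['position'])
```

```text
rim 18432 [0.5435 0.1532 0.027 ] [array([570.1, 155.4]), array([201.4, 141.2]), np.float64(16.8)]
bar 3549 [0.5749 0.1579 0.064 ] [array([583.2, 155.5]), array([ 23.7, 138. ]), np.float64(70.4)]
knob 738 [0.4997 0.1845 0.1039] [array([500.7, 184.2]), array([20.6, 21.4]), np.float64(85.8)]
top 2516 [0.05029651 0.05199606 0.05321045]
23.6 [-0.73568982 -0.44442549 -0.43088149] [0.50160409 0.18282718 0.20683204]
```

View pics/wrist7.png

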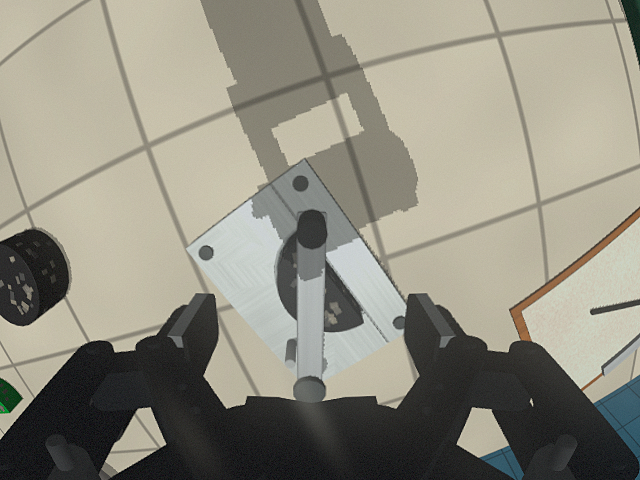

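The picture shows the core seated in the pocket, with the bar (knob at (312,228), post at (310,388)) across it at its stop pin. The gripper is clear.

```bash
python3 -c "
from rig import env
print(env.close_job())"
```

```text
the job is handed in; nothing more can be done
None
```

The half core sits flat in the pocket with the bar swung back against its stop; I didn't touch the round specimens, brush or look-alikes, and handed the job in at about 24 s of the 64 s limit.

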